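# Isolate the run-in stand and fit its keyed shaft

### The job

First, with the shaft still in its rack, turn the red isolator handle of the run-in stand clockwise from ON (green mark) to OFF (black mark), all the way to its stop. Then take the keyed shaft (brass collar, red mark) out of the wooden rack and push it into the pulley hub, turning it until its key slips into the keyway, and keep pushing against the ejector spring until its collar sits fully home on the hub. Finish while still gripping the shaft and holding it down there, the isolator still off; leave the plain arbor in its rack hole and the loose parts round the work undisturbed.

Things in the scene. Friction and masses are not known exactly. Their poses are not given: they have to be found in the camera images.
- isolator (a joint): Red isolator handle, hinged about the vertical through isolator_grip. 0 = ON (bar along that point's x axis, white pointer toward +x, at the green mark), 1.22 rad = OFF (pointer at the black mark); hard stops at both. Grows clockwise seen from above: at value q the bar lies at yaw(isolator_grip) - q. Starts at 0 to 0.12, turns with about 0.12 N m, stays where it is left.
- isolator_grip (a point): On the isolator's axis, 11 mm below the top of the red handle bar (52 mm long, 14 thick, 26 high, centred on the axis); the red disc under it (51 mm diameter) begins 15 mm below this point. Fixed to the stand, z up, x along the bar in ON position. Grip the bar across its 14 mm. The hub's axis lies 145 mm to +y.
- hub_mouth (a point): Centre of the vertical bore at the top face of the steel pulley hub (47 mm across, 68 mm above the bench), fixed to the stand, z up, x toward the keyway (red mark on the hub face there). Bore 21 mm across, 46 mm deep; keyway 8 mm wide, open all the way down, to 14.5 mm from the axis. Shaft home: shaft_head 21 mm above this point, x axes parallel.
- ejector (a joint): Brass spring plunger in the bore, 0 = up, grows as it is pressed down. It meets the shaft's end when that is 26 mm deep and pushes it up with 4 N at first and 8 N with the shaft home (value 0.014), so the shaft rises again if it is let go.
- shaft_head (a point): Centre of the square head of the keyed shaft: head 18 x 18 mm, 30 mm high, flats square to x and y; z up the shaft, +x the side of the key (red marks on head and collar). Brass collar below it, 38 mm diameter, 6 mm thick, underside 21 mm below this point. At the start it hangs by the collar in either hole of the rack.
- shaft: The keyed steel shaft, 0.18 to 0.29 kg, loose; origin at its lower end, 61 mm below shaft_head, same axes. Shank 19 mm diameter, 40 mm long below the collar, end tapered. Key 6 mm wide, reaching 13 mm from the axis, from 10 to 36 mm above the lower end: the plain pilot enters the bore 10 mm before the key meets the hub face.
- stand: Run-in stand, fixed: grey base 125 x 260 x 12 mm, origin at the centre of its underside, z up. The pulley (up to 73 mm diameter) is at its +y end, the grey isolator box, 84 x 84 mm with a yellow top 55 mm above the bench, at its -y end.
- rack: Wooden rack block fixed to the bench, 60 x 150 x 46 mm, origin at the centre of its underside; two through holes of 30 mm diameter at y = +40 and -40 mm in its frame. A shaft must be lifted 42 mm to clear it.
- arbor_head (a point): Centre of the square head of the plain arbor, which has the shape of the shaft but no key, no red mark and a black collar. It stands in the other hole of the rack and stays there.
- bushing: Steel flanged bushing, 36 mm diameter, 30 mm high, standing loose in front of the stand; origin at the centre of its underside. Bystander.
- collet: Steel collet, 32 mm diameter, 35 mm high, standing loose in front of the rack; origin at the centre of its underside. Bystander.
- spacer: Flat steel spacer ring, 42 mm diameter, 12 mm high, lying loose behind the rack; origin at the centre of its underside. Bystander.
Not all that is in view belongs to the job. Leave any turquoise look-alike of the shaft alone.

How it is judged:
By the outcome, as a careful person would: the job done as asked, in the order asked, and still so for the second after the job is handed in, while the arm keeps its last pose, push and grip.
It also fails if it takes over 53 s, if anything falls off the work surface, if the arm or the gripper's body presses on something with over 40 N, if the wrist force passes 120 N, or if a joint passes its speed limit or range.

### The arm

A 7-joint arm with a two-finger parallel gripper is mounted at the origin on a cart in front of the work surface, level with it; the furniture and walls round the work are solid. World frame = base frame: x ahead of the robot, y to its left, z up, the work surface at z = 0. Lengths are in mm, angles in degrees, forces in N, time in s.
With the tool pointing down it reaches from about 350 to 775 mm from the base axis. Payload 3.1 kg.
Tool frame: the origin (TCP) lies at the very end of the fingers, on their centre line; the grasp point (between the pads) lies 19 mm behind it; z points along the fingers, y is the line along which they close (so a half turn about z gives the same grasp; the last joint's range is limited). The gripper opens to 85 mm and grips with 20 to 120 N. Pads are 22 mm wide; open, the fingers measure 114 mm over their backs; the gripper's body (76 mm by 85 mm) begins 54 mm behind the grasp point. The pads swing forward as they close: fully open they stand 13 mm farther back than shut.
Start: joints at [70.777, 17.813, 0.802, 86.603, -0.252, 75.585, -1.558], TCP at [159.308, -526.439, 231.304] pointing down, gripper open.
Joint ranges: [-154.91, 154.91], [-16.99, 109.72], [-72.82, 74.43], [7.12, 147.25], [-82.49, 262.49], [11.32, 116.49], [-174.64, 174.64]. Speed limits (degrees/s): [159.86, 159.86, 180, 180, 180, 180, 180].

### API

Orientations are given as a 3x3 rotation matrix whose columns are the frame's x, y, z axes.
In Python, from station import r, cams gives the robot as it stands. The module is installed in compiled form; this text tells all that it offers.
- The arm moves only by the tool jog_arm, never from a script. Its argument "increments" is a list of rows, each a list of 2 entries, a list of its own where there are three numbers: the shift along the world's x, y, z in mm, then the turn, a rotation vector about the world's x, y, z in degrees. A call has 1 to 20 rows; each row shifts and turns the commanded pose from where the row before left it; what a row does not reach is not made up. A row lasts 1/10 s, in which the tool goes at most 50 mm and 8.59 degrees, less where a joint would pass 70% of its speed; a pose out of reach is approached as far as the arm can. A call with a gripper value outside its range is refused whole. "gripper" is the closure, from -1 (fully open) to 1 (shut), set as the call begins (left out, the last holds). The fingers move at their own pace and stop on an object; "newtons" is the grip in N (left out, the last holds). Time passes only in rows, so rows that do not move let the fingers close. It gives the time, the measured TCP pose, the force, the opening and the grip force at its end, in the units of the state.
- r.get_state(): the state, without advancing time (a new reading comes with each control period).
- cams.read_camera(name): name is "side" or "top" or "wrist"; returns (picture, depth): 480x640x3 uint8, red, green, blue; 480x640 float32, mm along the optical axis (not along the pixel's ray), 0 where there is no reading.
- cams.camera_model(name): a dict with "vfov" (degrees; the focal length in pixels is half the picture's height over the tangent of half this angle, whatever the lens; pixels are square), "cx", "cy" (the principal point, pixels), "camera_from_world" (4x4, takes a point from world to camera coordinates); the wrist camera has in their place "mount" (4x4, takes a point from camera to tool coordinates, whose origin is the TCP and whose axes are the flange's). Camera axes: x right, y down, z forward; pixel columns grow to the right and rows downward; lengths in mm; the calibration is good to about 2 mm. The wrist camera is an equidistant fisheye: a pixel r from the principal point sees the ray r / f radians off the axis. A picture is of the moment at which its call begins: read the wrist's pose just before it. camera_model takes no time and is no camera call.
- r.finish_job(): hands the job in; it is judged then, once.
The state is a dict: "time_s": time; "joint_positions": joint angles; "qd": joint speeds; "joint_efforts": joint torques, N m; "ee_pos": TCP position; "tool_rot": TCP orientation; "wrist_force": force on the tool from outside, world axes, zero at the start; "torque": the same for the moment, N m; "grip_width": finger opening in mm; "grip_force": force on a finger pad.
Only numpy, scipy, OpenCV 4.12 (cv2) and the standard library are available. Lean on these libraries where they do the work, as an engineer would, in place of code of your own. Each camera call takes 0.05 s, during which the arm holds its last target. There are 200 camera calls.

## Working session

There is one attempt and no reset: what is moved stays moved. The work goes in short steps, Python scripts to look and compute and a tool call to move; the robot and the scene stay as the last step left them, time stands still between calls to the robot, and variables do not carry over. Pictures are saved under pics/ and viewed, at most 10 in all, crops included, and the job is handed in when it is done.

Besides the shell and the picture viewer there is one more tool, called as name([rows], argument=value, ...), one row to a line, values as JSON. jog_arm: Moves the arm, as the interface text tells. Its arguments: {"type":"object","properties":{"increments":{"type":"array","items":{"type":"array"}},"gripper":{"type":"number"},"newtons":{"type":"number"}},"required":["increments"]}

```bash
mkdir -p pics; cat > h.py <<'E'
import numpy as np,cv2
from station import r,cams
def world(name,u,v,d=None,z=None,st=None):
    m=cams.camera_model(name);f=240/np.tan(np.radians(m['vfov']/2))
    a=np.array([u-m['cx'],v-m['cy']])
    if name=='wrist':
        rr=np.hypot(*a);t=rr/f;ray=np.array([*(a/max(rr,1e-9)*np.sin(t)),np.cos(t)])
        M=np.eye(4);M[:3,:3]=np.array(st['tool_rot']);M[:3,3]=st['ee_pos'];C=M@m['mount']
    else:
        ray=np.array([a[0]/f,a[1]/f,1]);C=np.linalg.inv(m['camera_from_world'])
    D=C[:3,:3]@ray;o=C[:3,3]
    if z is not None: return o+D*(z-o[2])/D[2]
    return o+D*d/ray[2]
def snap(n,tag):
    st=r.get_state();p,d=cams.read_camera(n);cv2.imwrite(f'pics/{tag}.png',p[:,:,::-1]);np.savez(f'{tag}.npz',p=p,d=d,pos=st['ee_pos'],rot=st['tool_rot']);return st,p,d
E
python3 - <<'E'
from h import *
for n in('top','side'):snap(n,n)
for n in('top','side','wrist'):print(n,cams.camera_model(n))
print(r.get_state())
E
```

```text
top {'vfov': 48.76653450437911, 'cx': 318.4432250732628, 'cy': 246.375125198415, 'camera_from_world': array([[-2.12732406e-02, -9.99771584e-01,  2.05638651e-03,
         3.52999496e+01],
       [-9.98368082e-01,  2.11342564e-02, -5.30520035e-02,
         5.20586547e+02],
       [ 5.29964253e-02, -3.18161869e-03, -9.98589634e-01,
         1.10320029e+03],
       [ 0.00000000e+00,  0.00000000e+00,  0.00000000e+00,
         1.00000000e+00]])}
side {'vfov': 44.689420967126026, 'cx': 319.01970323036215, 'cy': 238.77320896720852, 'camera_from_world': array([[-3.98643063e-01, -9.17066097e-01, -8.57215458e-03,
         2.09626719e+02],
       [-7.89777301e-01,  3.48032743e-01, -5.05099024e-01,
         4.72873605e+02],
       [ 4.66192581e-01, -1.94584129e-01, -8.63018826e-01,
         1.09764288e+03],
       [ 0.00000000e+00,  0.00000000e+00,  0.00000000e+00,
         1.00000000e+00]])}
wrist {'vfov': 65.70646984690485, 'cx': 319.36475142483454, 'cy': 233.68448884801532, 'mount': array([[ 5.83024139e-04, -9.45245446e-01, -3.26359781e-01,
         8.49634917e+01],
       [ 9.99999379e-01,  2
[... 367 characters left out ...]
6]), 'qd': array([ 0.00770887, -0.14513624,  0.07198023, -0.1537496 , -0.00768672,
        0.04234393,  0.01878041]), 'joint_efforts': array([ 1.07929271e-03, -3.80857658e+01,  1.46785746e-01, -2.31240052e+01,
        1.24523055e-02,  8.19308509e-03, -7.56495837e-06]), 'ee_pos': array([ 159.11073708, -525.787194  ,  230.32013354]), 'tool_rot': array([[ 9.57136585e-01,  2.89636195e-01, -6.57921109e-04],
       [ 2.89636940e-01, -9.57134368e-01,  2.06007197e-03],
       [-3.30474988e-05, -2.16232851e-03, -9.99997662e-01]]), 'wrist_force': array([-0.54408051, -0.6475008 , -0.72586903]), 'torque': array([-0.05258611, -0.00148536,  0.01673509]), 'grip_force': 0.0, 'grip_width': 85.64372531223957}
```

View pics/top.png

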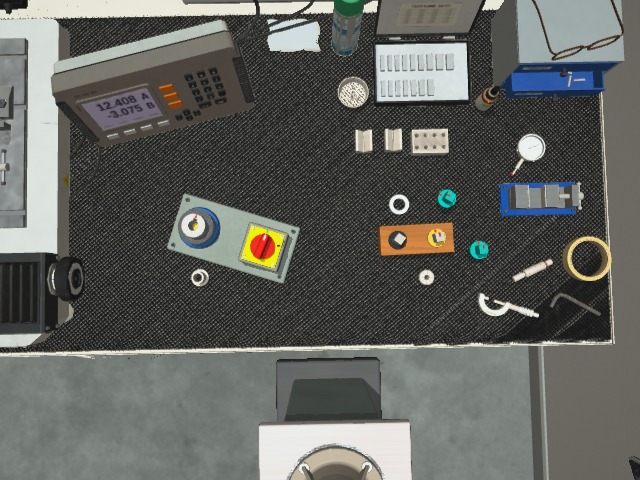

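View pics/side.png

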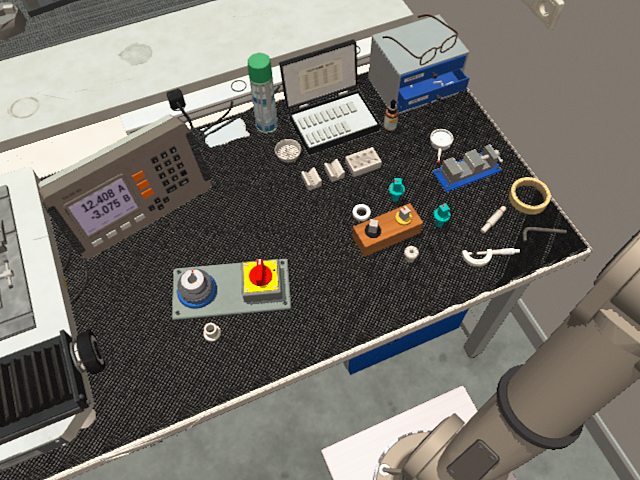

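The stand is at about (232,238) in the top view: hub (197,225), isolator (263,245). In the rack, the head at (437,238) has a brass collar and the one at (398,239) has a black collar. Turquoise look-alikes are at (447,198) and (479,250). The brass one fits the keyed shaft, so I'll confirm it in a crop.

```bash
python3 - <<'E'
from h import *
p=np.load('top.npz')['p'][:,:,::-1]
a=cv2.resize(p[185:290,160:305],None,fx=4,fy=4,interpolation=cv2.INTER_CUBIC)
b=cv2.resize(p[215:265,375:460],None,fx=6,fy=6,interpolation=cv2.INTER_CUBIC)
a=a[:,:];h=np.zeros((300+0,510,3),np.uint8);h[:b.shape[0],:b.shape[1]]=b
cv2.imwrite('pics/c1.png',a);cv2.imwrite('pics/c2.png',b)
for n,u,v,z in[('iso',263,244,66),('hub',197,225,68),('shaft',437,237,82),('arb',398,239,82),('bush',200,278,30),('coll',427,277,35)]:print(n,world('top',u,v,z=z).round(0))
E
```

```text
iso [526. 136.  66.]
hub [567. 268.  68.]
shaft [ 531. -211.   82.]
arb [ 529. -134.   82.]
bush [460. 271.  30.]
coll [ 452. -198.   35.]
```

View pics/c1.png

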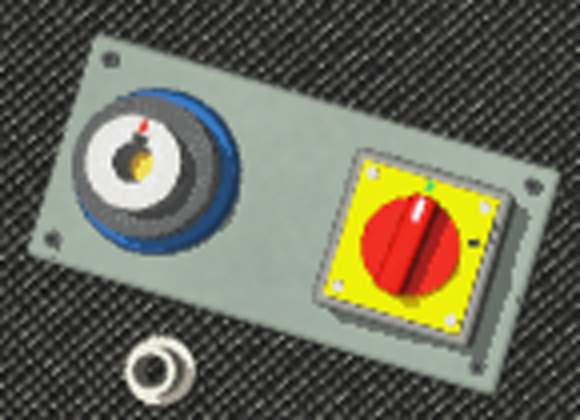

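View pics/c2.png

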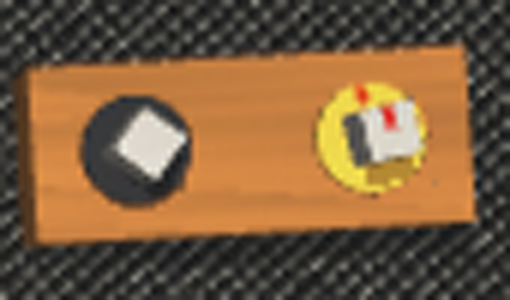

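Confirmed: the brass collar with red marks at (437,238) is the keyed shaft. I'll fly to the isolator first, with the fingers turned to straddle the bar.

jog_arm([
  [[20,37,-2],[0,0,7.9]],
  [[20,37,-2],[0,0,7.9]],
  [[20,37,-2],[0,0,7.9]],
  [[20,37,-2],[0,0,7.9]],
  [[20,37,-2],[0,0,7.9]],
  [[20,37,-2],[0,0,7.9]],
  [[20,37,-2],[0,0,7.9]],
  [[20,37,-2],[0,0,7.9]],
  [[20,37,-2],[0,0,7.9]],
  [[20,37,-2],[0,0,7.9]],
  [[20,37,-2],[0,0,7.9]],
  [[20,37,-2],[0,0,7.9]],
  [[20,37,-2],[0,0,7.9]],
  [[20,37,-2],[0,0,7.9]],
  [[20,37,-2],[0,0,7.9]],
  [[20,37,-2],[0,0,7.9]],
  [[20,37,-2],[0,0,7.9]],
  [[20,37,-2],[0,0,7.9]],
  [[0,0,0],[0,0,0]],
  [[0,0,0],[0,0,0]],
])

```text
time_s: 2.1
ee_pos: [518.7, 140.5, 194.4]
tool_rot: [[-0.934, 0.356, -0.002], [0.356, 0.934, 0.0], [0.002, -0.001, -1.0]]
wrist_force: [1.0, -1.0, 0.4]
grip_width: 85.5
grip_force: 0.0
```

```bash
python3 - <<'E'
from h import *
st,p,d=snap('wrist','w1');print(st['ee_pos'],st['tool_rot'],st['joint_positions'].round(0))
E
```

```text
[518.70492016 140.49280549 194.37683085] [[-9.34450239e-01  3.56086583e-01 -2.25754062e-03]
 [ 3.56086789e-01  9.34452831e-01  3.23417395e-04]
 [ 2.22472982e-03 -5.01662928e-04 -9.99997399e-01]] [ 17.  24. -46.  91.  18.  73.  37.]
```

View pics/w1.png

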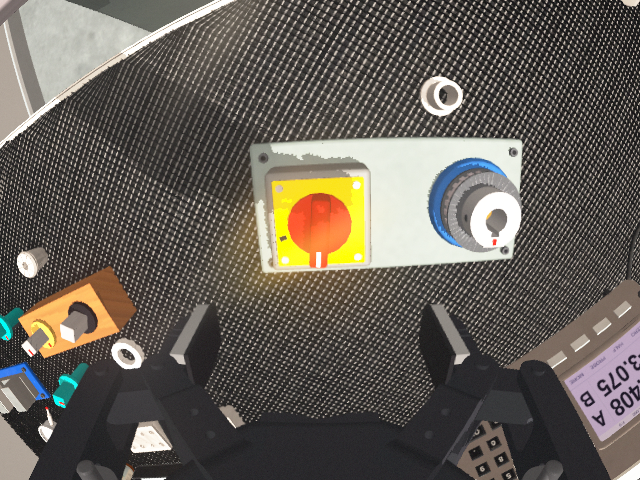

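The wrist view shows the isolator bar from about (320,195) to (318,266), with the pointer at the bottom by the green mark. The hub face is at (495,213) and its keyway mark at (495,241). I'll work out positions from the depth.

```bash
cat >> h.py <<'E'
def cloud(tag):
    k=np.load(tag+'.npz');m=cams.camera_model('wrist');f=240/np.tan(np.radians(m['vfov']/2))
    v,u=np.mgrid[:480,:640];a=np.dstack([u-m['cx'],v-m['cy']]);rr=np.hypot(a[...,0],a[...,1])+1e-9;t=rr/f
    ray=np.dstack([a[...,0]/rr*np.tan(t),a[...,1]/rr*np.tan(t),np.ones_like(rr)])*k['d'][...,None]
    M=np.eye(4);M[:3,:3]=k['rot'];M[:3,3]=k['pos'];C=M@m['mount']
    return ray@C[:3,:3].T+C[:3,3],k['p'].astype(int),k['d']
E
python3 - <<'E'
from h import *
W,p,d=cloud('w1')
R,G,B=p[...,0],p[...,1],p[...,2]
v,u=np.mgrid[:480,:640]
iso=(u>270)&(u<370)&(v>180)&(v<272)&(d>0)
print('z hist',np.histogram(W[iso][:,2],bins=range(40,110,3)))
zt=np.percentile(W[iso][:,2],99)
b=iso&(W[...,2]>zt-4);q=W[b][:,:2].astype(np.float32);print('bar',zt,b.sum(),cv2.minAreaRect(q))
disc=iso&(R>150)&(G<90)&(W[...,2]<zt-15);print('disc',cv2.minEnclosingCircle(W[disc][:,:2].astype(np.float32)),np.median(W[disc][:,2]))
yel=iso&(R>180)&(G>180)&(B<120);print('yel',cv2.minAreaRect(W[yel][:,:2].astype(np.float32)),np.median(W[yel][:,2]))
hub=(u>460)&(u<530)&(v>180)&(v<260)&(d>0)
print(np.histogram(W[hub][:,2],bins=range(10,100,3)))
h=hub&(abs(W[...,2]-np.median(W[hub&(W[...,2]>60)][:,2]))<2.5);print('hub',h.sum(),cv2.minEnclosingCircle(W[h][:,:2].astype(np.float32)),np.median(W[h][:,2]))
rm=hub&(R>150)&(G<100)&(B<100);print('mark',rm.sum(),W[rm].mean(0))
base=(W[...,2]>8)&(W[...,2]<16)&(u>240)&(v>130)&(u<530)&(v<275)&(G>120);print('base',cv2.minAreaRect(W[base][:,:2].astype(np.float32)))
p8=cv2.resize(p[170:275,450:550,::-1].astype(np.uint8),None,fx=5,fy=5,interpolation=cv2.INTER_CUBIC);cv2.imwrite('pics/c3.png',p8)
E
```

```text
z hist (array([   0,    0,    5,  701, 2474, 2072, 1079,  865,   17,   16,   17,
         17,   17,   21,  282, 1008,    2,    0,    0,    0,    0,    0,
          0]), array([ 40,  43,  46,  49,  52,  55,  58,  61,  64,  67,  70,  73,  76,
        79,  82,  85,  88,  91,  94,  97, 100, 103, 106, 109]))
bar 86.82629391313826 1266 ((522.5067749023438, 139.28485107421875), (13.903688430786133, 51.510196685791016), 66.86351013183594)
disc ((516.671875, 138.7840576171875), 23.364669799804688) 60.954403092775465
yel ((523.5386962890625, 138.304931640625), (72.2419662475586, 73.16752624511719), 72.20301055908203) 54.963657045748676
(array([ 549,   58,   24,    2,    0,    0,    1,    0,    7,   24,   59,
        353,  844,  124,  113,  127,  138,  145,  301, 1585,    2,    0,
          0,    0,    0,    0,    0,    0,    0]), array([10, 13, 16, 19, 22, 25, 28, 31, 34, 37, 40, 43, 46, 49, 52, 55, 58,
       61, 64, 67, 70, 73, 76, 79, 82, 85, 88, 91, 94, 97]))
hub 1833 ((568.1477661132812, 276.2179870605469), 24.64901351928711) 67.82695205425932
mark 14 [585.89191433 270.86426904  68.24707393]
base ((544.22412109375, 205.20123291015625), (259.03167724609375, 124.59294891357422), 72.0673599243164)
```

View pics/c3.png

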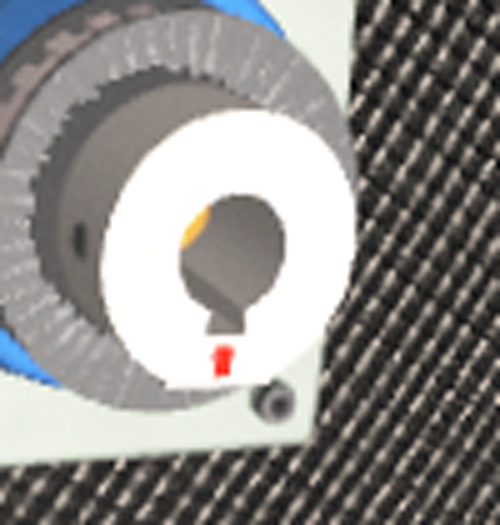

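Bar centre is (522.5,139.3), bar yaw −23.1° and top z 87. Stand yaw is −17.9° and the hub is at about (567.5,277). I'll descend, grip the bar and turn it.

jog_arm([
  [[4,-1,-21],[0,0,-2.2]],
  [[0,0,-30],[0,0,0]],
  [[0,0,-30],[0,0,0]],
  [[0,0,-25],[0,0,0]],
  [[0,0,-15],[0,0,0]],
  [[0,0,-10],[0,0,0]],
  [[0,0,0],[0,0,0]],
  [[0,0,0],[0,0,0]],
])

```text
time_s: 2.95
ee_pos: [524.1, 138.5, 65.3]
tool_rot: [[-0.919, 0.394, 0.002], [0.394, 0.919, 0.0], [-0.002, 0.001, -1.0]]
wrist_force: [0.1, 0.5, -0.0]
grip_width: 85.2
grip_force: 0.0
```

jog_arm([
  [[0,0,0],[0,0,0]],
  [[0,0,0],[0,0,0]],
  [[0,0,0],[0,0,0]],
  [[0,0,0],[0,0,0]],
  [[0,0,0],[0,0,0]],
  [[0,0,0],[0,0,0]],
  [[0,0,0],[0,0,0]],
  [[0,0,0],[0,0,0]],
], gripper=1, newtons=40)

```text
time_s: 3.75
ee_pos: [523.4, 138.6, 64.6]
tool_rot: [[-0.919, 0.393, 0.0], [0.393, 0.919, -0.0], [-0.0, 0.0, -1.0]]
wrist_force: [-0.7, -0.3, 2.2]
grip_width: 13.1
grip_force: 42.6
```

jog_arm([
  [[0,0,0],[0,0,-4]],
  [[0,0,0],[0,0,-6]],
  [[0,0,0],[0,0,-6]],
  [[0,0,0],[0,0,-6]],
  [[0,0,0],[0,0,-6]],
  [[0,0,0],[0,0,-6]],
  [[0,0,0],[0,0,-6]],
  [[0,0,0],[0,0,-6]],
  [[0,0,0],[0,0,-6]],
  [[0,0,0],[0,0,-6]],
  [[0,0,0],[0,0,-4]],
  [[0,0,0],[0,0,-2]],
  [[0,0,0],[0,0,0]],
  [[0,0,0],[0,0,0]],
])

```text
time_s: 5.15
ee_pos: [522.5, 138.0, 64.6]
tool_rot: [[-0.05, 0.999, -0.002], [0.999, 0.05, -0.001], [-0.001, -0.002, -1.0]]
wrist_force: [-2.7, -1.4, 5.5]
grip_width: 13.1
grip_force: 43.1
```

```bash
python3 - <<'E'
from h import *
s=r.get_state();print(s['torque'],s['wrist_force'],s['tool_rot'],s['joint_positions'].round(1))
E
```

```text
[-0.30048712  0.62876529 -0.01034572] [-2.65014987 -1.35878876  5.53348303] [[-0.04979701  0.99875814 -0.00155875]
 [ 0.99875852  0.04979489 -0.00137361]
 [-0.00129429 -0.00162521 -0.99999784]] [  3.   28.1 -26.4 100.   14.8  55.5 -26.2]
```

jog_arm([
  [[0,0,0],[0,0,-1.5]],
  [[0,0,0],[0,0,-1.5]],
  [[0,0,0],[0,0,-1]],
  [[0,0,0],[0,0,0]],
  [[0,0,0],[0,0,0]],
])

```text
time_s: 5.65
ee_pos: [522.5, 138.0, 64.6]
tool_rot: [[0.014, 1.0, -0.001], [1.0, -0.014, -0.003], [-0.003, -0.001, -1.0]]
wrist_force: [-3.4, -1.9, 5.2]
grip_width: 12.9
grip_force: 49.2
```

```bash
python3 - <<'E'
from h import *
s=r.get_state();y=s['tool_rot'][:,1];print(s['torque'],s['wrist_force'],np.degrees(np.arctan2(y[1],y[0])))
E
```

```text
[-0.47789095  0.58231345  1.10053962] [-3.43572503 -1.86299736  5.21659031] -0.8206293626690531
```

The moment jumped to 1.1 N m, so the handle is at its stop. I'll release, rise and check it.

jog_arm([
  [[0,0,0],[0,0,0]],
  [[0,0,0],[0,0,0]],
  [[0,0,0],[0,0,0]],
  [[0,0,0],[0,0,0]],
  [[0,0,10],[0,0,0]],
  [[0,0,25],[0,0,0]],
  [[0,0,40],[0,0,0]],
  [[0,0,40],[0,0,0]],
  [[0,0,15],[0,0,0]],
  [[0,0,0],[0,0,0]],
  [[0,0,0],[0,0,0]],
], gripper=-1)

```text
time_s: 6.75
ee_pos: [523.1, 138.4, 194.2]
tool_rot: [[0.02, 1.0, -0.0], [1.0, -0.02, -0.0], [-0.0, -0.0, -1.0]]
wrist_force: [0.4, -0.5, -0.7]
grip_width: 85.4
grip_force: 0.0
```

```bash
python3 - <<'E'
from h import *
st,p,d=snap('wrist','w2');print(st['ee_pos'])
W,p,d=cloud('w2');c=W-[522.5,139.3,0]
b=(np.hypot(c[...,0],c[...,1])<32)&(c[...,2]>82)&(c[...,2]<92)&(d>0)
print(cv2.minAreaRect(W[b][:,:2].astype(np.float32)))
w=b&(p.min(2)>180);print(W[w].mean(0))
h=W-[567.5,277,0];hb=(np.hypot(h[...,0],h[...,1])<30)&(abs(h[...,2]-68)<2.5)&(d>0)
q=W[hb][:,:2].astype(np.float32);print('hub',hb.sum(),cv2.minEnclosingCircle(q),cv2.minAreaRect(q))
E
```

```text
[523.05223705 138.41175849 194.18002017]
((523.3706665039062, 139.42921447753906), (13.941588401794434, 50.9473991394043), 1.7202218770980835)
[523.84105879 121.79222628  86.51900298]
hub 2604 ((568.396728515625, 276.589111328125), 24.54132843017578) ((567.7052612304688, 276.64569091796875), (47.4766845703125, 47.136775970458984), 70.84415435791016)
```

jog_arm([
  [[1,-32,0],[0,0,1]],
  [[1,-35,0],[0,0,1]],
  [[1,-35,0],[0,0,1]],
  [[1,-35,0],[0,0,1]],
  [[1,-35,0],[0,0,1]],
  [[1,-35,0],[0,0,1]],
  [[1,-35,0],[0,0,1]],
  [[1,-35,0],[0,0,1]],
  [[0,-35,0],[0,0,1]],
  [[0,-35,0],[0,0,1]],
  [[0,0,0],[0,0,0]],
  [[0,0,0],[0,0,0]],
])

```text
time_s: 8.0
ee_pos: [529.9, -209.1, 192.1]
tool_rot: [[-0.151, 0.989, -0.004], [0.989, 0.151, 0.002], [0.002, -0.003, -1.0]]
wrist_force: [1.1, 0.7, 0.1]
grip_width: 85.8
grip_force: 0.0
```

```bash
python3 - <<'E'
from h import *
st,p,d=snap('wrist','w3');print(st['ee_pos'],st['tool_rot'])
E
```

```text
[ 529.90851019 -209.12311925  192.14881553] [[-0.15091991  0.98853897 -0.00372674]
 [ 0.98854294  0.15092773  0.00191507]
 [ 0.00245559 -0.00339502 -0.99999122]]
```

View pics/w3.png

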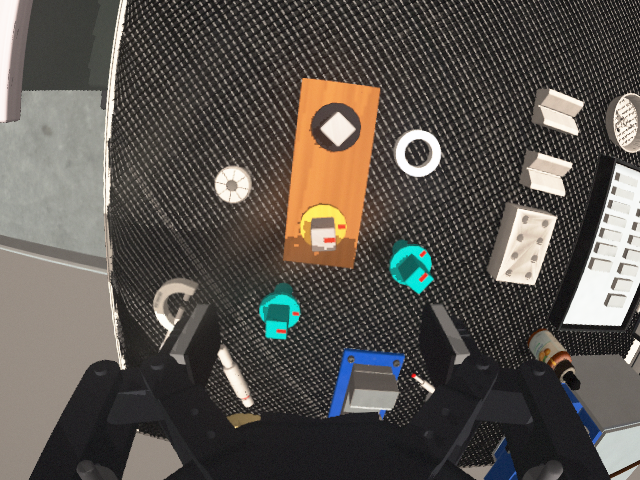

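The isolator bar now lies at −88.3°, at the stop. The shaft head is at (323,232), with red marks at (330,240) and (341,227), and the arbor is at (338,129).

```bash
python3 - <<'E'
from h import *
W,p,d=cloud('w3');v,u=np.mgrid[:480,:640]
s=(u>295)&(u<352)&(v>200)&(v<262)&(d>0)
h=s&(W[...,2]>78)&(W[...,2]<90);q=W[h][:,:2].astype(np.float32);print('head',h.sum(),np.median(W[h][:,2]),cv2.minAreaRect(q))
c=s&(W[...,2]>49)&(W[...,2]<55);print('collar',np.median(W[c][:,2]),cv2.minEnclosingCircle(W[c][:,:2].astype(np.float32)))
R,G,B=p[...,0],p[...,1],p[...,2];m=s&(R>180)&(G<80)&(B<80)
print('marks',W[m&h].mean(0),W[m&c].mean(0))
E
```

```text
head 606 81.9184159368202 ((534.2413940429688, -215.87503051757812), (18.16622543334961, 18.39301300048828), 11.485033988952637)
collar 51.99233601790564 ((534.3964233398438, -216.27767944335938), 19.282442092895508)
marks [ 538.58512309 -215.51692611   82.35038026] [ 548.81098233 -213.6000175    52.14464848]
```

```bash
python3 - <<'E'
from h import *
W,p,d=cloud('w3');R,G,B=p[...,0],p[...,1],p[...,2]
t=(G>90)&(B>80)&(R<60)&(d>0)
v,u=np.mgrid[:480,:640]
for n,k in(('A',u>360),('B',u<330)):
    a=W[t&k&(v>220)&(v<350)&(abs(u-345)<100)];print(n,np.percentile(a,[2,50,98],axis=0).round(0).tolist())
E
```

```text
A [[598.0, -259.0, 7.0], [610.0, -237.0, 48.0], [632.0, -223.0, 77.0]]
B [[491.0, -318.0, 7.0], [507.0, -296.0, 47.0], [524.0, -285.0, 77.0]]
```

Look-alike A starts only 64 mm away, so I'll go down with the fingers half open.

jog_arm([
  [[4.4,-6.9,-20],[0,0,2.8]],
  [[0,0,-30],[0,0,0]],
  [[0,0,-30],[0,0,0]],
  [[0,0,-25],[0,0,0]],
  [[0,0,-20],[0,0,0]],
  [[0,0,-12],[0,0,0]],
  [[0,0,0],[0,0,0]],
  [[0,0,0],[0,0,0]],
  [[0,0,0],[0,0,0]],
], gripper=0)

```text
time_s: 8.95
ee_pos: [537.0, -215.3, 58.8]
tool_rot: [[-0.202, 0.979, 0.003], [0.979, 0.202, -0.001], [-0.001, 0.002, -1.0]]
wrist_force: [-0.1, -0.5, 0.3]
grip_width: 42.5
grip_force: 0.0
```

jog_arm([
  [[0,0,0],[0,0,0]],
  [[0,0,0],[0,0,0]],
  [[0,0,0],[0,0,0]],
  [[0,0,0],[0,0,0]],
  [[0,0,0],[0,0,0]],
  [[0,0,0],[0,0,0]],
  [[0,0,0],[0,0,0]],
], gripper=1, newtons=80)

```text
time_s: 9.65
ee_pos: [535.4, -215.9, 58.5]
tool_rot: [[-0.201, 0.98, -0.0], [0.98, 0.201, -0.001], [-0.001, -0.0, -1.0]]
wrist_force: [-3.0, 0.6, 5.8]
grip_width: 16.9
grip_force: 78.9
```

The grip is 3 mm higher than I want. I'll regrip lower, then lift.

jog_arm([
  [[0,0,0],[0,0,0]],
  [[0,0,0],[0,0,0]],
  [[-1,0,-2],[0,0,0]],
  [[0,0,-2],[0,0,0]],
  [[0,0,0],[0,0,0]],
  [[0,0,0],[0,0,0]],
], gripper=0.4)

```text
time_s: 10.25
ee_pos: [534.6, -215.3, 53.0]
tool_rot: [[-0.202, 0.979, -0.0], [0.979, 0.202, 0.0], [0.0, -0.0, -1.0]]
wrist_force: [0.1, -0.5, 0.5]
grip_width: 25.9
grip_force: 0.0
```

jog_arm([
  [[0,0,0],[0,0,0]],
  [[0,0,0],[0,0,0]],
  [[0,0,0],[0,0,0]],
  [[0,0,0],[0,0,0]],
  [[0,0,0],[0,0,0]],
], gripper=1, newtons=80)

```text
time_s: 10.75
ee_pos: [534.8, -215.3, 53.4]
tool_rot: [[-0.202, 0.979, 0.0], [0.979, 0.202, -0.0], [-0.0, 0.0, -1.0]]
wrist_force: [0.1, -0.2, 0.9]
grip_width: 16.7
grip_force: 78.3
```

jog_arm([
  [[0,0,8],[0,0,0]],
  [[0,0,15],[0,0,0]],
  [[0,0,25],[0,0,0]],
  [[0,0,30],[0,0,0]],
  [[0,0,25],[0,0,0]],
  [[0,0,7],[0,0,0]],
  [[0,0,0],[0,0,0]],
])

```text
time_s: 11.45
ee_pos: [535.3, -215.5, 164.2]
tool_rot: [[-0.202, 0.979, 0.002], [0.979, 0.202, -0.001], [-0.001, 0.002, -1.0]]
wrist_force: [0.2, -1.2, -2.6]
grip_width: 16.7
grip_force: 78.2
```

```bash
python3 - <<'E'
from h import *
st,p,d=snap('wrist','w4');print(st['ee_pos'],st['tool_rot'],st['wrist_force'])
R=st['tool_rot'];W,p,d=cloud('w4');L=(W-st['ee_pos'])@R
v,u=np.mgrid[:480,:640]
c=(abs(L[...,1])<30)&(abs(L[...,0])<30)&(L[...,2]>-15)&(L[...,2]<20)&(d>0)&(p[...,0]>150)&(p[...,2]<120)&(p[...,1]>110)
print('collar px',c.sum(),L[c].mean(0),cv2.minEnclosingCircle(L[c][:,:2].astype(np.float32)),np.percentile(L[c][:,2],[5,50,95]),u[c].mean(),v[c].mean())
m=(p[...,0]>170)&(p[...,1]<80)&(p[...,2]<80)&(abs(L[...,1])<30)&(abs(L[...,0])<30)&(abs(L[...,2])<30);print('mark',m.sum(),L[m].mean(0))
E
```

```text
[ 535.26331088 -215.49984339  164.22179241] [[-2.01683250e-01  9.79448805e-01  1.97616565e-03]
 [ 9.79449968e-01  2.01685295e-01 -8.94878364e-04]
 [-1.27505110e-03  1.75507341e-03 -9.99997647e-01]] [ 0.2147802  -1.15025215 -2.55533551]
collar px 1428 [12.05446403  1.22287163  1.71137247] ((3.7151894569396973, 0.6542508602142334), 17.787811279296875) [0.52063181 1.62161817 3.69186068] 320.32703081232495 281.9901960784314
mark 0 [nan nan nan]<stdin>:7: RuntimeWarning: Mean of empty slice.
  ret = um.true_divide(
```

View pics/w4.png

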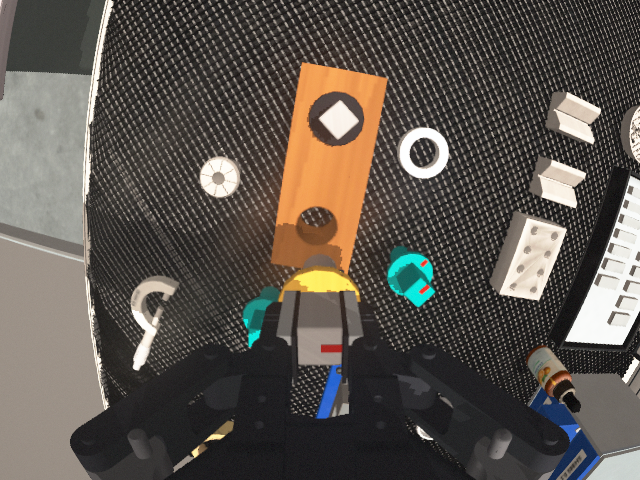

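The shaft is held (head at (320,330)) and the rack hole is empty. I'll measure its offset in the tool frame.

```bash
python3 - <<'E'
from h import *
k=np.load('w4.npz');W,p,d=cloud('w4');L=(W-k['pos'])@k['rot']
from scipy.optimize import least_squares
c=(abs(L[...,1])<30)&(abs(L[...,0])<30)&(abs(L[...,2]-1.5)<2.5)&(d>0)&(p[...,0]>150)&(p[...,2]<120)&(p[...,1]>110)
q=L[c][:,:2];print(np.percentile(L[c][:,2],[5,50,95]))
h=cv2.convexHull(q.astype(np.float32))[:,0];h=h[h[:,0]>6]
print(len(h),least_squares(lambda x:np.hypot(h[:,0]-x[0],h[:,1]-x[1])-19,[0,0],loss='soft_l1').x)
t=(abs(L[...,1])<9.5)&(abs(L[...,0])<20)&(L[...,2]<-22)&(L[...,2]>-36)&(d>0)
print(t.sum(),np.median(L[t][:,2]),cv2.minAreaRect(L[t&(abs(L[...,2]-np.median(L[t][:,2]))<2)][:,:2].astype(np.float32)))
E
```

```text
[0.53977045 1.59823701 2.83793488]
16 [-0.71940384  0.8025282 ]
2313 -28.37906909276889 ((0.6942577362060547, 0.04082489013671875), (18.798908233642578, 21.67522430419922), 89.73613739013672)
```

jog_arm([
  [[2,20,0],[0,0,-1]],
  [[2,35,0],[0,0,-2]],
  [[2,35,0],[0,0,-2]],
  [[2,35,0],[0,0,-2]],
  [[2,35,0],[0,0,-2]],
  [[2,35,0],[0,0,-2]],
  [[2,35,0],[0,0,-2]],
  [[2,35,0],[0,0,-2]],
  [[2,35,0],[0,0,-2]],
  [[2,35,0],[0,0,-2]],
  [[2,35,0],[0,0,-2]],
  [[2,35,0],[0,0,-2]],
  [[2,35,0],[0,0,-2]],
  [[2,35,0],[0,0,-2]],
  [[4,20,0],[0,0,-2.5]],
  [[0,17,0],[0,0,0]],
  [[0,0,-20],[0,0,0]],
  [[0,0,-15],[0,0,0]],
  [[0,0,0],[0,0,0]],
  [[0,0,0],[0,0,0]],
])

```text
time_s: 13.5
ee_pos: [566.3, 295.5, 127.2]
tool_rot: [[0.307, 0.952, -0.002], [0.952, -0.307, -0.002], [-0.002, -0.001, -1.0]]
wrist_force: [0.6, 0.1, -1.5]
grip_width: 16.8
grip_force: 78.2
```

jog_arm([
  [[0,0,0],[0,0,0]],
  [[0,0,0],[0,0,0]],
])

```text
time_s: 13.7
ee_pos: [567.4, 296.8, 129.4]
tool_rot: [[0.307, 0.952, 0.002], [0.952, -0.307, 0.001], [0.001, 0.001, -1.0]]
wrist_force: [0.5, -0.1, -2.5]
grip_width: 16.3
grip_force: 78.2
```

```bash
python3 - <<'E'
from h import *
st,p,d=snap('wrist','w5');y=st['tool_rot'][:,1];print(st['ee_pos'],np.degrees(np.arctan2(y[1],y[0])),st['wrist_force'])
W,p,d=cloud('w5');h=W-[567.7,276.8,0];hb=(np.hypot(h[...,0],h[...,1])<30)&(abs(h[...,2]-68)<2.5)&(d>0)
print(hb.sum(),cv2.minAreaRect(W[hb][:,:2].astype(np.float32)))
cv2.imwrite('pics/c5.png',cv2.resize(p[150:400,200:440,::-1].astype(np.uint8),None,fx=2.4,fy=2.4))
E
```

```text
[567.36576738 296.75268813 129.39248972] -17.885934853694955 [ 0.54131262 -0.12309311 -2.50549266]
1128 ((574.5621337890625, 284.7071228027344), (27.77516746520996, 47.51383590698242), 49.894264221191406)
```

View pics/c5.png

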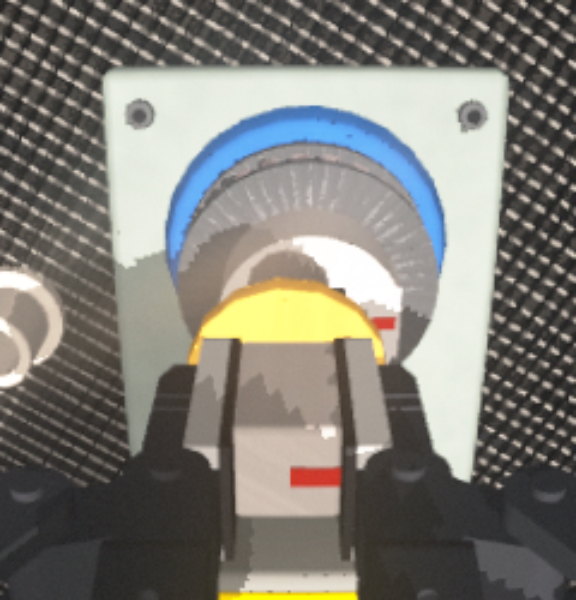

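I overshot y by 20 mm (row sum). The yaw is right at −17.9°. Correcting over the bore.

jog_arm([
  [[0,-10,0],[0,0,0]],
  [[0.3,-10,-3],[0,0,0]],
  [[0,0,-3],[0,0,0]],
  [[0,0,0],[0,0,0]],
  [[0,0,0],[0,0,0]],
  [[0,0,0],[0,0,0]],
])

```text
time_s: 14.35
ee_pos: [566.8, 277.3, 122.4]
tool_rot: [[0.306, 0.952, -0.0], [0.952, -0.306, 0.001], [0.001, -0.0, -1.0]]
wrist_force: [-0.9, -0.6, -1.5]
grip_width: 16.6
grip_force: 78.2
```

```bash
python3 - <<'E'
from h import *
print(r.get_state()['ee_pos'],r.get_state()['tool_rot'])
E
```

```text
[566.83447533 277.30285996 122.36123427] [[ 3.06043982e-01  9.52017374e-01 -2.60846702e-05]
 [ 9.52017197e-01 -3.06043908e-01  6.19325471e-04]
 [ 5.81625554e-04 -2.14373888e-04 -9.99999808e-01]]
```

jog_arm([
  [[0.9,-0.2,-3],[0,0,0]],
  [[0,0,-3],[0,0,0]],
  [[0,0,-3],[0,0,0]],
  [[0,0,-3],[0,0,0]],
  [[0,0,0],[0,0,0]],
  [[0,0,0],[0,0,0]],
])

```text
time_s: 14.95
ee_pos: [567.6, 276.6, 110.1]
tool_rot: [[0.307, 0.952, -0.001], [0.952, -0.307, -0.0], [-0.0, -0.001, -1.0]]
wrist_force: [-0.1, 1.1, -1.8]
grip_width: 16.5
grip_force: 78.2
```

The pilot is in the bore without contact. Next is the key entry.

jog_arm([
  [[0,0,-2],[0,0,0]],
  [[0,0,-2],[0,0,0]],
  [[0,0,-2],[0,0,0]],
  [[0,0,-2],[0,0,0]],
  [[0,0,-2],[0,0,0]],
  [[0,0,0],[0,0,0]],
  [[0,0,0],[0,0,0]],
])

```text
time_s: 15.65
ee_pos: [567.6, 276.6, 100.0]
tool_rot: [[0.307, 0.952, -0.001], [0.952, -0.307, 0.0], [-0.0, -0.001, -1.0]]
wrist_force: [-0.2, 0.7, -2.1]
grip_width: 16.8
grip_force: 78.2
```

The key is in the keyway with no contact force, so I'll push on.

jog_arm([
  [[0,0,-3],[0,0,0]],
  [[0,0,-3],[0,0,0]],
  [[0,0,-3],[0,0,0]],
  [[0,0,-3],[0,0,0]],
  [[0,0,-3],[0,0,0]],
  [[0,0,-3],[0,0,0]],
  [[0,0,-2],[0,0,0]],
  [[0,0,-2],[0,0,0]],
  [[0,0,0],[0,0,0]],
  [[0,0,0],[0,0,0]],
])

```text
time_s: 16.65
ee_pos: [567.9, 276.8, 78.7]
tool_rot: [[0.307, 0.952, 0.0], [0.952, -0.307, 0.0], [0.0, 0.0, -1.0]]
wrist_force: [-2.9, 1.4, 4.9]
grip_width: 16.8
grip_force: 79.2
```

jog_arm([
  [[0,0,-1],[0,0,0]],
  [[0,0,-1],[0,0,0]],
  [[0,0,0],[0,0,0]],
  [[0,0,0],[0,0,0]],
], newtons=100)

```text
time_s: 17.05
ee_pos: [567.9, 276.8, 76.9]
tool_rot: [[0.307, 0.952, 0.0], [0.952, -0.307, 0.0], [0.0, 0.0, -1.0]]
wrist_force: [-2.5, 1.0, 5.5]
grip_width: 16.3
grip_force: 99.8
```

jog_arm([
  [[0,0,-1],[0,0,0]],
  [[0,0,-1],[0,0,0]],
  [[0,0,-0.5],[0,0,0]],
  [[0,0,0],[0,0,0]],
  [[0,0,0],[0,0,0]],
])

```text
time_s: 17.55
ee_pos: [568.0, 276.8, 75.5]
tool_rot: [[0.307, 0.952, 0.001], [0.952, -0.307, 0.0], [0.001, 0.001, -1.0]]
wrist_force: [-4.5, -0.8, 10.6]
grip_width: 16.3
grip_force: 100.8
```

jog_arm([
  [[0,0,-1],[0,0,0]],
  [[0,0,-1],[0,0,0]],
  [[0,0,0],[0,0,0]],
  [[0,0,0],[0,0,0]],
  [[0,0,0],[0,0,0]],
])

```text
time_s: 18.05
ee_pos: [568.0, 276.8, 75.4]
tool_rot: [[0.307, 0.952, 0.001], [0.952, -0.307, 0.0], [0.001, 0.001, -1.0]]
wrist_force: [-6.4, -1.2, 17.4]
grip_width: 16.7
grip_force: 101.8
```

```bash
python3 - <<'E'
from h import *
st,p,d=snap('wrist','w6');print(st['ee_pos'],st['wrist_force'],st['time_s'])
W,p,d=cloud('w6');L=(W-st['ee_pos'])@st['tool_rot']
c=(abs(L[...,1])<22)&(abs(L[...,0])<25)&(abs(L[...,2])<12)&(d>0)&(p[...,0]>150)&(p[...,2]<120)&(p[...,1]>110)
print('collar z',c.sum(),np.percentile(W[c][:,2],[10,50,90]))
c=W-[522.9,139.3,0];b=(np.hypot(c[...,0],c[...,1])<32)&(c[...,2]>82)&(c[...,2]<92)&(d>0);print(b.sum())
p,d=cams.read_camera('side');cv2.imwrite('pics/s7.png',cv2.resize(p[215:355,150:310,::-1],None,fx=4,fy=4))
E
```

```text
[567.95174852 276.81163504  75.42953575] [-6.42846416 -1.22301467 17.42539964] 18.05
collar z 400 [70.18432254 72.63255261 74.05148022]
0
```

View pics/s7.png

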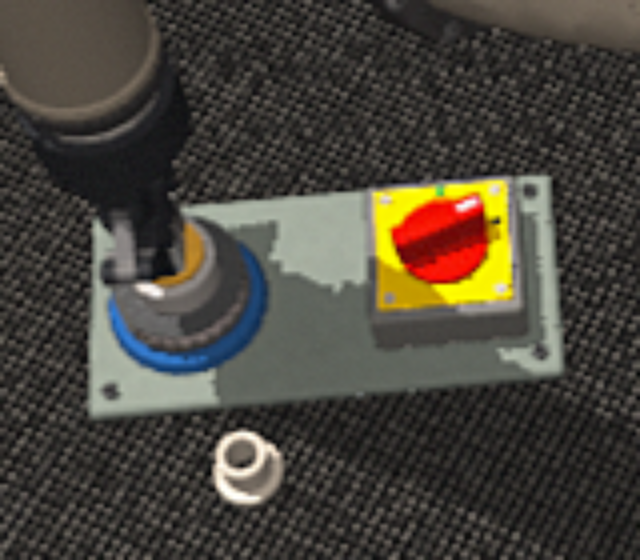

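The side view shows the collar down on the hub and the isolator pointer at the black mark. TCP z stopped at 75.4 (75.6 predicted for home) while the force rose to 17 N, so the shaft is seated.

```bash
python3 -c "
from station import r
print(r.finish_job())"
```

```text
the job is handed in; nothing more can be done
None
```

The isolator is off at its stop and the keyed shaft is home in the hub, still gripped and held down at about 17 N; I handed the job in at about 18 s, and no verdict came back.

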